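# Move a height spacer between tube-rack wells with angled spring tongs

## Robot

A 6-joint arm with a two-finger parallel gripper is mounted at the origin on the work surface. World frame = base frame: x ahead of the robot, y to its left, z up, the work surface at z = 0. Lengths are in mm, angles in degrees, forces in N, time in s.
With the tool pointing down it reaches from about 300 to 850 mm from the base axis. Payload 4.2 kg.
Tool frame: the origin (TCP) lies at the centre of the arm's flange, where the gripper is bolted on; the fingertips stand 191 mm ahead of it and the grasp point (between the pads) lies 172 mm ahead of it; y points along the fingers, x is the direction in which the jaws open and shut, and the axes are right-handed (so a half turn about y gives the same grasp; the last joint's range is limited). The gripper opens to 91 mm and grips with 3 to 60 N. Pads are 32 mm wide; open, the fingers measure 118 mm over their backs; the gripper's body (76 mm by 178 mm) begins 60 mm behind the grasp point.
Start: joints at [71.62, 18.312, 89.639, -0, 72.044, -1.146], TCP at [170.36, 549.181, 404.776] pointing down, gripper open.
Joint ranges: [-177.97, 177.97], [-48.28, 115.42], [12.27, 149.76], [-77.06, 257.06], [2.81, 150.46], [-146.56, 146.56]. Speed limits (degrees/s): [147.25, 147.25, 180, 180, 180, 180].

## Interface

Orientations are given as [roll, pitch, yaw] about the fixed x, y, z axes, in that order (R = Rz(yaw) Ry(pitch) Rx(roll)).
In Python, from workcell import env gives the robot as it stands.
- The arm moves only by the tool carry_out, never from a script. Its argument "increments" is a list of rows, each a list of 3 entries, a list of its own where there are three numbers: the turn, a rotation vector about the tool's x, y, z in rad, then the shift along the tool's x, y, z in mm, then the closure, from 0 (fully open) to 1 (shut). In form: [[[wx, wy, wz], [dx, dy, dz], claw], ...]. A call has 1 to 10 rows; each row is the pose to reach, as a shift and turn from the pose commanded when the call began, along the tool's axes at that moment; what a row does not reach only later rows make up. A row lasts 1/12 s, in which the tool goes at most 41.7 mm and 7.16 degrees, less where a joint would pass 70% of its speed; a pose out of reach is approached as far as the arm can. A call with a gripper value outside its range is refused whole. The fingers move at their own pace and stop on an object; "force" is the grip in N (left out, the last holds). Time passes only in rows, so rows that repeat a pose let the fingers close. It gives the time, the measured TCP pose, the force and the opening at its end, in the units of the state.
- env.state(): the state, without advancing time (a new reading comes with each control period).
- env.grab_frame(name): name is "scene" or "top" or "wrist"; returns a dict with "frame" (480x640x3 uint8, blue, green, red), "z_map" (480x640 float32, mm along the optical axis (not along the pixel's ray), 0 where there is no reading), "camera_matrix" (3x3 intrinsics, pixels), "rvec" (rotation vector, rad) and "tvec" (3), from world to camera coordinates, as OpenCV has them; the wrist camera has in their place "hand_eye" (4x4, takes a point from camera to tool coordinates, whose origin is the TCP and whose axes are the tool frame's). Camera axes: x right, y down, z forward; pixel columns grow to the right and rows downward; lengths in mm; the calibration is good to about 2 mm. A picture is of the moment at which its call begins: read the wrist's pose just before it.
- env.job_done(): hands the job in, once; it reports no verdict.
The state is a dict: "time_s": time; "qpos": joint angles; "qvel": joint speeds; "effort": joint torques, N m; "ee_pos": TCP position; "ee_rot": TCP orientation; "force": force on the tool from outside, world axes, zero at the start; "torque": the same for the moment, N m; "gripper_width": finger opening in mm.
Only numpy, scipy, OpenCV 4.12 (cv2) and the standard library are available. Lean on these libraries where they do the work, as an engineer would, in place of code of your own. Each camera call takes 0.05 s, during which the arm holds its last target. There are 200 camera calls.

## Task

A short tube is to stand in the empty end well of the blue kit rack, so the white height spacer must go there: take the angled spring tongs from their stand, reach down the well where the spacer sits, squeeze them on its rib just hard enough to draw it out, and lower it into the empty well. Push it down past the sprung pin until it is fully home on the stop, with a firm press of about 10 N, let go and put the tongs back in their stand. Touch the spacer only with the tongs, and leave the two capped tubes, the label roll and the bottle as they are.

Things in the scene. Friction and masses are not known exactly. Their poses are not given: they have to be found in the camera images.
- rack: Blue plastic kit rack, fixed, 56 x 190 x 78 mm (x, y, z). Origin: centre of its underside, z up. Four open square wells, 24 x 24 mm, 63 mm deep (floor 15 mm above the table), in a row at its y = -63 (the empty end well), -21, 21 and 63 mm.
- well_end (a point): Centre of the mouth of the empty end well, 78 mm above the table. In the +y wall of every well, 14 mm above its floor, a sprung round-nosed pin sticks out 5.5 mm. It yields at about 3 N and presses what is in the well to the -y wall: drawing the spacer out, or pushing it in past the pin, takes some 3 to 15 N.
- stop: Depth stop: fixed steel disc 19 mm across in the bottom of the empty end well, set anywhere from 1 to 4 mm above the well's floor (17.5 +- 1.5 mm above the table). Origin: centre of its upper face, on which the spacer must rest. Best found by feel. More than 35 N on it is too much.
- spacer: White plastic spacer, 25 g, loose on the floor of one of the other wells. Block 20 x 20 x 18 mm, foot tapered over its lowest 7 mm to 12 x 12; on top a rib 10 mm thick (x), 20 long (y), 12 high, with level shoulders 5 mm wide beside it. Origin: centre of the underside, z up, axes as the rack's. The pin holds it 2 mm to -y of the well's centre. Thin: over 35 N between the jaws spoils it.
- tongs: Angled steel spring tongs, 70 g, upright in the stand. Two level arms 90 mm long run from a bow at the back to two straight legs down, each 3 mm thick (x), 8 mm wide (y). Origin: midway between the jaw tips, at their lower ends; z up, +y from legs to bow; jaws close along x and stay parallel. Open: gap 16 mm, 22 mm over the legs. Top 110 mm above the tips.
- tongs_grip (a point): Where to pinch the tongs, from above, across their x: midway between two black grip pads outside the legs, 96 mm above the tips, pads 22 mm wide (y), 28 high, 30 mm over both when open. Each mm off this width is one off the jaw gap (24 mm at the 10 mm rib). Arms and bow, 14 mm high, lie at the same height. Spring: 5 N a pad to start closing, +1 N per mm that pad moves.
- jaw_r (a joint): Angle (rad) by which each jaw is squeezed in: 0 open, about 0.033 with the jaws on a 10 mm rib, 0.085 fully shut; 0.01 rad moves each jaw 0.9 mm.
- stand: Aluminium tongs stand, fixed. Origin: on the table under the centre of its pocket, an open shaft 30 x 18 mm (x, y) inside, walls 5 mm, rim 58 mm and floor 8 mm above the table. The jaws stand on that floor, legs in the middle, the bow over a post 85 mm to +y, 34 mm wide, its top 96.5 mm above the table.
- tube1: Clear capped sample tube, 19 mm across, 85 mm high (cap 22 mm across, the top 15 mm), standing in one of the rack's wells, its top 22 mm above the rack. Origin: centre of the underside. Leave it in its well.
- tube2: Another such tube in another well. Leave it in its well.
- roll: Roll of labels, 72 mm across, 50 mm high, standing on the table; origin: centre of the underside. Leave it.
- sanitiser: Hand sanitiser bottle, 54 mm across, 130 mm high; origin: centre of the underside. Leave it.
Things that resemble listed ones, but are neither listed nor needed, are in the scene too. Of the things shaped like the stand, the aluminium one is meant.

How it is judged (in metres and radians):
On the way, in this order (a step that is already met when the one before it is completed fails the run):
1. the spacer is drawn clear of its well, held in the tongs (height (world z) of spacer above 0.08 m and contact force between tongs and spacer above 2 N), for 0.1 s.
2. the spacer is pressed firmly onto the stop in the empty end well (z of spacer in the frame of stop below 0.0015 m and horizontal distance between spacer and stop below 0.004 m and angle between spacer's own z axis and vertical below 0.08 rad and contact force between spacer and stop above 4 N), for 0.1 s.
3. the spacer is fully home on the stop in the empty end well and the tongs have let go of it (z of spacer in the frame of stop below 0.0015 m and horizontal distance between spacer and stop below 0.004 m and angle between spacer's own z axis and vertical below 0.08 rad and contact force between tongs and spacer below 0.2 N), for 0.2 s.
At the end, for the whole second after the job is handed in: The spacer rests upright (within 0.08 rad) in the empty end well, its underside no more than 1.5 mm above the stop; the tongs stand upright in the pocket of their stand, jaw tips within 6 mm of its floor; all is at rest and let go (z of spacer in the frame of stop below 0.0015 m and horizontal distance between spacer and stop below 0.004 m and angle between spacer's own z axis and vertical below 0.08 rad and linear speed of spacer below 0.01 m/s and horizontal distance between tongs and stand below 0.01 m and height (world z) of tongs below 0.014 m and angle between tongs's own z axis and vertical below 0.1 rad and linear speed of tongs below 0.02 m/s); the robot touches nothing.
It fails at once if the spacer is squeezed or pushed by the tongs beyond what its thin walls bear (contact force between tongs and spacer above 70 N).
It fails at once if the spacer is rammed onto the stop with more than 35 N (contact force between spacer and stop above 35 N).
It fails at once if the tongs are pushed against the rack with more than 35 N (contact force between tongs and rack above 35 N).
It fails at once if the fingers touch the spacer (contact force between the fingers and spacer above 0.3 N).
It fails at once if a capped tube, the roll or the bottle is disturbed (distance of any of tube1, tube2 from where it was at the start of the episode above 0.01 m or distance of any of roll, sanitiser from where it was at the start of the episode above 0.02 m).
It also fails if it takes over 54 s, if anything falls off the work surface, if the arm or the gripper's body presses on something with over 40 N, if the wrist force passes 120 N, or if a joint passes its speed limit or range.

## Working session

There is one attempt and no reset: what is moved stays moved. The work goes in short steps, Python scripts to look and compute and a tool call to move; the robot and the scene stay as the last step left them, time stands still between calls to the robot, and variables do not carry over. Pictures are saved under pics/ and viewed, about 8 in all and at most 12, crops included, and the job is handed in when it is done.

Besides the shell and the picture viewer there is one more tool, called as a command line: name --argument value ..., lists and objects as JSON in quotes. carry_out: Moves the arm, as the interface text tells. Its arguments: {"type":"object","properties":{"increments":{"type":"array","items":{"type":"array"}},"force":{"type":"number"}},"required":["increments"]}

```bash
mkdir -p pics; cat > h.py <<'E'
import numpy as np, cv2
from workcell import env
from scipy.spatial.transform import Rotation as R
def cloud(name):
    s=env.state(); f=env.grab_frame(name); z=f["z_map"]; K=np.array(f["camera_matrix"])
    v,u=np.mgrid[:480,:640]
    P=np.stack([(u-K[0,2])/K[0,0]*z,(v-K[1,2])/K[1,1]*z,z],-1)
    if "hand_eye" in f:
        H=np.array(f["hand_eye"]); P=P@H[:3,:3].T+H[:3,3]
        P=P@R.from_euler('xyz',s["ee_rot"],degrees=True).as_matrix().T+np.array(s["ee_pos"])
    else:
        M=cv2.Rodrigues(np.array(f["rvec"]))[0]; P=(P-np.array(f["tvec"]).ravel())@M
    P[z==0]=np.nan
    return f["frame"],P
E
python3 - <<'E'
from h import *
s=env.state(); print(s)
a,P=cloud("top"); b,Q=cloud("scene")
cv2.imwrite("pics/top.png",a); cv2.imwrite("pics/scene.png",b)
np.save("top.npy",P); np.save("scene.npy",Q)
E
```

```text
{'time_s': 0.0, 'qpos': array([ 7.16189197e+01,  1.83513087e+01,  8.97071709e+01, -2.95239695e-04,
        7.20431169e+01, -1.14571479e+00]), 'qvel': array([ 0.01385   , -0.12857072, -0.02668199, -0.09802112, -0.02272338,
        0.02537363]), 'effort': array([-1.66887610e-03, -4.12456763e+01, -2.31975675e+01,  7.23990239e-02,
        4.57939622e-02, -1.45785048e-04]), 'ee_pos': array([170.31526976, 549.01843481, 403.91812879]), 'ee_rot': array([-89.9982492 ,   0.10158186,  72.76472732]), 'force': array([ 0.12497868, -0.38496999,  0.71069726]), 'torque': array([ 0.00510048, -0.00073847, -0.03097525]), 'gripper_width': 91.27406146579013}
```

View pics/top.png

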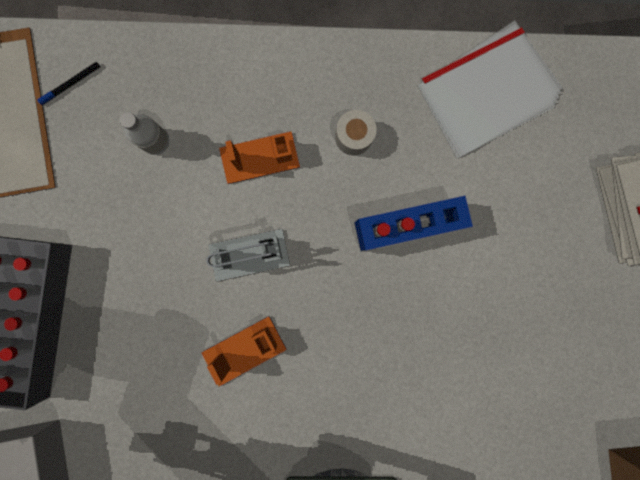

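View pics/scene.png

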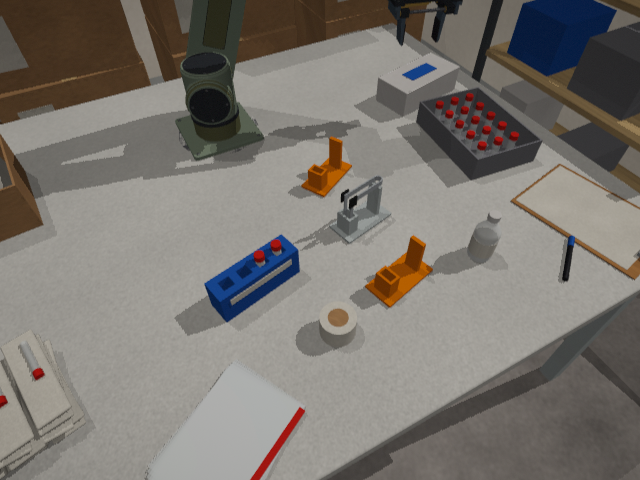

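The top image shows three stand-like things: an orange one at (262,157), an orange one at (245,350) and the aluminium one at (245,255), which holds the tongs and is the one I want. In the rack, the red-capped tubes are at (383,230) and (407,224), the spacer's well is at (425,221) and the empty end well is at (450,214). The roll is at (356,131), the bottle at (140,130).

```bash
python3 - <<'E'
from h import *
P=np.load("top.npy"); a=cv2.imread("pics/top.png")
for n,(u,v) in dict(sp=(425,221),end=(450,214),t1=(383,230),t2=(407,224),leg=(270,247),bow=(213,260),roll=(345,131),bot=(128,121),table=(320,320)).items(): print(n,P[v,u].round(1))
m=(abs(P[...,2]-78)<5)
m[:180]=0;m[270:]=0;m[:,:345]=0;m[:,485:]=0
r=cv2.minAreaRect(P[m][:,:2].astype(np.float32));print("rack",r,np.median(P[m][:,2]))
b=a[225:290,195:300]; 
for lo,hi in((102,130),(85,101),(50,66)):
    m=(P[...,2]>lo)&(P[...,2]<hi); m[:215]=0;m[290:]=0;m[:,:190]=0;m[:,300:]=0
    if m.sum()>5: print(lo,m.sum(),cv2.minAreaRect(P[m][:,:2].astype(np.float32)))
hsv=cv2.cvtColor(a,cv2.COLOR_BGR2HSV)
crop=np.hstack([cv2.resize(a[215:290,195:300],None,fx=4,fy=4),cv2.resize(a[190:265,375:480],None,fx=4,fy=4)])
c2=cv2.resize(crop,(800,286));cv2.imwrite("pics/crop.png",c2)
E
```

```text
sp [ 570.8 -139.5   43.8]
end [ 584.8 -186.    39.8]
t1 [549.4 -54.4  99.6]
t2 [560.3 -94.5  99.2]
leg [519.8 140.7   9.3]
bow [493.8 245.8   6.3]
roll [728.9   7.8  52. ]
bot [713.  359.4 131.9]
table [385.4  45.2   0.4]
rack ((565.1790771484375, -114.1261215209961), (56.03684997558594, 190.66531372070312), 13.451486587524414) 78.08904345384869
102 368 ((504.805908203125, 180.25172424316406), (30.055727005004883, 111.8579330444336), 13.155909538269043)
85 141 ((504.87152099609375, 178.84878540039062), (33.94413375854492, 109.2064208984375), 12.648094177246094)
50 182 ((507.0409851074219, 170.7721710205078), (39.968326568603516, 99.73313903808594), 13.208319664001465)
```

View pics/crop.png

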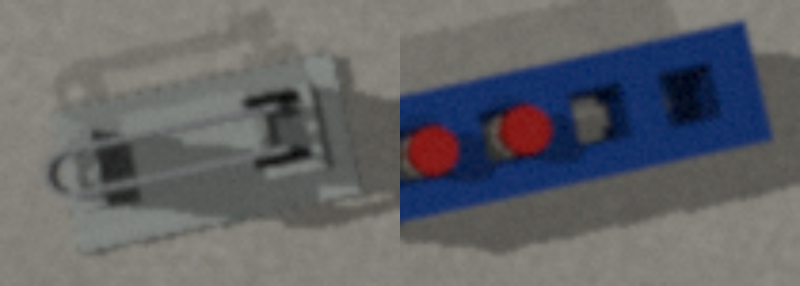

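carry_out --increments '[[[0, 1.04, 0], [-292, 0, -451.5], 0], [[0, 1.04, 0], [-292, 0, -451.5], 0], [[0, 1.04, 0], [-292, 0, -451.5], 0], [[0, 1.04, 0], [-292, 0, -451.5], 0], [[0, 1.04, 0], [-292, 0, -451.5], 0], [[0, 1.04, 0], [-292, 0, -451.5], 0], [[0, 1.04, 0], [-292, 0, -451.5], 0], [[0, 1.04, 0], [-292, 0, -451.5], 0], [[0, 1.04, 0], [-292, 0, -451.5], 0], [[0, 1.04, 0], [-292, 0, -451.5], 0]]'

```text
time_s: 0.93
ee_pos: [438.3, 227.5, 404.6]
ee_rot: [-90.0, 0.0, 13.1]
force: [0.9, 1.1, 0.2]
gripper_width: 91.4
```

carry_out --increments '[[[0, 0, 0], [54, 0, -106], 0], [[0, 0, 0], [54, 0, -106], 0], [[0, 0, 0], [54, 0, -106], 0], [[0, 0, 0], [54, 0, -106], 0], [[0, 0, 0], [54, 0, -106], 0]]'

```text
time_s: 1.35
ee_pos: [515.0, 137.1, 404.0]
ee_rot: [-90.0, 0.1, 13.0]
force: [-0.7, -0.6, -0.9]
gripper_width: 91.0
```

```bash
cat >> h.py <<'E'
def go(x,y,z,yaw):
    s=env.state(); M=R.from_euler('xyz',s["ee_rot"],degrees=True)
    T=R.from_euler('xyz',[-90,0,yaw],degrees=True)
    print("at",s["time_s"],s["ee_pos"].round(2),s["ee_rot"].round(2),"F",s["force"].round(1),"w",round(s["gripper_width"],2))
    print("turn",(M.inv()*T).as_rotvec().round(4),"shift",M.inv().apply(np.array([x,y,z])-s["ee_pos"]).round(1))
def grip(m,P): return cv2.minAreaRect(P[m][:,:2].astype(np.float32))
E
python3 - <<'E'
from h import *
a,P=cloud("wrist"); cv2.imwrite("pics/w1.png",a); np.save("w1.npy",P)
print(env.grab_frame("wrist")["hand_eye"])
go(515,136.4,300,13.2)
E
```

```text
[[ 9.99999825e-01 -5.71068868e-04  1.56463526e-04 -4.94578850e-01]
 [-3.11566544e-04 -2.82784205e-01  9.59183505e-01  2.01230599e+01]
 [-5.03514425e-04 -9.59183386e-01 -2.82784334e-01  7.94597659e+01]
 [ 0.00000000e+00  0.00000000e+00  0.00000000e+00  1.00000000e+00]]
at 1.45 [513.71 138.86 404.33] [-8.996e+01  8.000e-02  1.317e+01] F [-0.3 -0.1 -0.6] w 91.55
turn [-0.0007 -0.0005 -0.0014] shift [  0.8 104.3  -2.8]
```

View pics/w1.png

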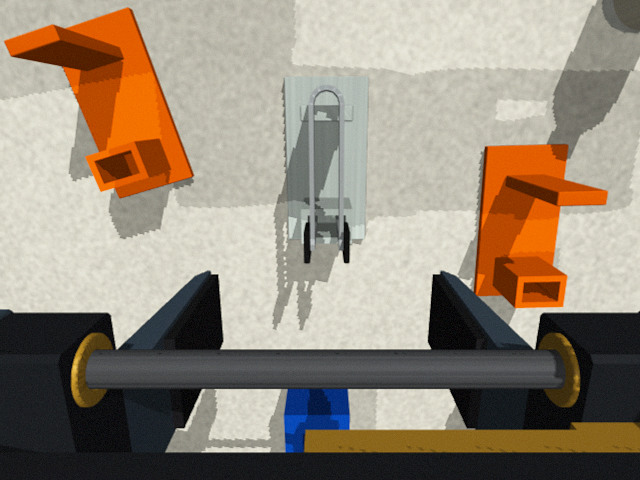

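The wrist view shows the tongs upright in the aluminium stand, black pads at about (308,243) and (347,243), bow at (326,92), centred between the fingers.

```bash
python3 - <<'E'
from h import *
P=np.load("w1.npy");a=cv2.imread("pics/w1.png")
box=np.zeros(P.shape[:2],bool);box[80:270,295:365]=1
m=box&(P[...,2]>104)&(P[...,2]<125);r=grip(m,P);print(m.sum(),r,np.percentile(P[m][:,2],[5,50,95]))
d=m&(a.max(2)<50);d[:200]=0
print(d.sum(),grip(d,P),np.percentile(P[d][:,2],[5,50,95]))
c,w=r[0],r[1];L=max(w);ang=np.deg2rad(13.2);e=np.array([-np.sin(ang),np.cos(ang)])
print("from bow end:",np.array(c)-e*(L/2-11), L)
y=P[m][:,:2]@e; x=P[m][:,:2]@[e[1],-e[0]]
print("yrange",np.percentile(y,[0.5,99.5]),"x pads",np.percentile(x[y<y.min()+18],[1,99]),"x bow",np.percentile(x[y>y.max()-30],[1,99]))
E
```

```text
2206 ((506.05181884765625, 178.75930786132812), (30.27545738220215, 111.30349731445312), 12.695292472839355) [108.23383807 110.72831463 118.03306174]
369 ((515.1898193359375, 135.45651245117188), (29.085308074951172, 21.282861709594727), 12.994829177856445) [109.99256456 117.64028861 118.76946228]
from bow end: [516.24808451 135.28730739] 111.30349731445312
yrange [  3.54520581 113.51389272] x pads [518.07493316 548.12155443] x bow [522.27052015 543.894244  ]
```

carry_out --increments '[[[0, 0, 0], [0.5, 30, -2], 0.2], [[0, 0, 0], [0.5, 60, -2], 0.4], [[0, 0, 0], [0.5, 80, -2], 0.45], [[0, 0, 0], [0.5, 90, -2], 0.45], [[0, 0, 0], [0.5, 90, -2], 0.45], [[0, 0, 0], [0.5, 90, -2], 0.45]]' --force 4

```text
time_s: 1.95
ee_pos: [515.0, 137.6, 315.2]
ee_rot: [-90.0, -0.0, 13.3]
force: [-0.7, 0.6, -0.6]
gripper_width: 54.2
```

```bash
python3 - <<'E'
from h import *
for i in range(4): 
    env.grab_frame("wrist"); go(515.6,135.6,276,13.0)
E
```

```text
at 2.0 [515.34 137.47 316.  ] [-89.99  -0.13  13.24] F [ 0.1 -0.8  0.1] w 51.13
turn [-0.0002  0.0043  0.0023] shift [-0.3 40.  -1.9]
at 2.05 [515.5  137.33 316.34] [-89.99  -0.18  13.23] F [-0.   0.7 -0.6] w 50.53
turn [-0.0002  0.004   0.0032] shift [-0.4 40.3 -1.7]
at 2.1 [515.53 137.15 316.38] [-89.99  -0.19  13.21] F [-0.2 -0.4  0.3] w 50.05
turn [-0.0002  0.0037  0.0033] shift [-0.4 40.4 -1.5]
at 2.15 [515.51 137.01 316.27] [-89.99  -0.18  13.2 ] F [-0.3  0.   0.5] w 49.89
turn [-0.0001  0.0035  0.0032] shift [-0.4 40.3 -1.4]
```

carry_out --increments '[[[0, 0.003, 0], [-0.4, 20, -1.4], 0.5], [[0, 0.003, 0], [-0.4, 36, -1.4], 0.55], [[0, 0.003, 0], [-0.4, 40, -1.4], 0.6], [[0, 0.003, 0], [-0.4, 40, -1.4], 0.63], [[0, 0.003, 0], [-0.4, 40, -1.4], 0.66], [[0, 0.003, 0], [-0.4, 40, -1.4], 0.68], [[0, 0.003, 0], [-0.4, 40, -1.4], 0.69], [[0, 0.003, 0], [-0.4, 40, -1.4], 0.7], [[0, 0.003, 0], [-0.4, 40, -1.4], 0.7]]' --force 10

```text
time_s: 2.9
ee_pos: [515.5, 135.3, 275.8]
ee_rot: [-90.0, -0.1, 13.0]
force: [-0.7, 0.1, 5.0]
gripper_width: 27.4
```

```bash
python3 - <<'E'
from h import *
go(515.6,135.6,276,13.0)
a,P=cloud("wrist"); go(515.6,135.6,276,13.0);cv2.imwrite("pics/w2.png",a[100:460])
E
```

```text
at 2.9 [515.51 135.27 275.79] [-90.    -0.14  13.  ] F [-0.7  0.1  5. ] w 27.42
turn [-0.      0.      0.0024] shift [ 0.2 -0.2  0.3]
at 2.95 [515.49 135.29 275.76] [-90.    -0.13  13.01] F [-0.1 -0.5  4.9] w 27.59
turn [-0.      0.0001  0.0023] shift [ 0.2 -0.2  0.3]
```

View pics/w2.png

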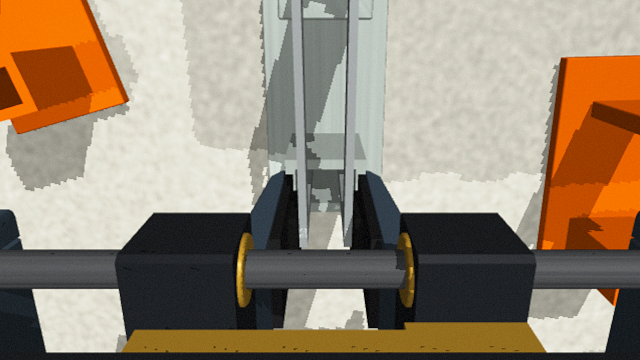

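Pads are held at 27.4 mm, which is a gap of about 13.4 mm. Lifting next, then over to the spacer's well.

carry_out --increments '[[[0, 0, 0], [0, -5, 0], 0.7], [[0, 0, 0], [0, -20, 0], 0.7], [[0, 0, 0], [0, -40, 0], 0.7], [[0, 0, 0], [0, -60, 0], 0.7], [[0, 0, 0], [0, -80, 0], 0.7], [[0, 0, 0], [0, -100, 0], 0.7], [[0, 0, 0], [0, -115, 0], 0.7], [[0, 0, 0], [0, -120, 0], 0.7], [[0, 0, 0], [0, -120, 0], 0.7]]'

```text
time_s: 3.7
ee_pos: [515.1, 135.3, 395.9]
ee_rot: [-90.0, -0.1, 13.0]
force: [0.2, 1.3, -0.6]
gripper_width: 27.4
```

```bash
python3 - <<'E'
from h import *
a,P=cloud("scene");cv2.imwrite("pics/s2.png",a)
go(570.5,-136.5,395,13.45)
E
```

```text
at 3.75 [514.88 135.19 394.61] [-89.99   0.    13.01] F [ 0.4 -0.2 -2.1] w 27.25
turn [-0.0001 -0.0077 -0.0001] shift [  -7.    -0.4 -277.2]
```

carry_out --increments '[[[0, 0, 0], [-0.3, 0, -8], 0.7], [[0, 0, 0], [-1, 0, -30], 0.7], [[0, 0, 0], [-2, 0, -60], 0.7], [[0, 0, 0], [-2.5, 0, -95], 0.7], [[0, -0.008, 0], [-3.5, 0, -130], 0.7], [[0, -0.008, 0], [-4, 0, -165], 0.7], [[0, -0.008, 0], [-5, 0, -200], 0.7], [[0, -0.008, 0], [-6, 0, -230], 0.7], [[0, -0.008, 0], [-6.5, 0, -255], 0.7], [[0, -0.008, 0], [-7, 0, -270], 0.7]]'

```text
time_s: 4.58
ee_pos: [569.1, -132.5, 393.0]
ee_rot: [-90.0, 0.2, 13.3]
force: [0.3, -0.4, -1.2]
gripper_width: 27.6
```

carry_out --increments '[[[0, 0, 0], [0, 5, -5], 0.7], [[0, 0, 0], [0, 12, -7], 0.7], [[0, 0, 0], [0, 20, -7], 0.7], [[0, 0, 0], [0, 27, -7], 0.7], [[0, 0, 0], [0, 30, -7], 0.7], [[0, 0, 0], [0, 30, -7], 0.7], [[0, 0, 0], [0, 30, -7], 0.7]]'

```text
time_s: 5.17
ee_pos: [570.7, -135.4, 364.6]
ee_rot: [-90.0, 0.0, 13.5]
force: [0.3, 0.1, -0.3]
gripper_width: 27.7
```

```bash
python3 - <<'E'
from h import *
go(570.5,-136.5,357,13.45)
a,P=cloud("wrist"); cv2.imwrite("pics/w3.png",cv2.resize(a[130:330,220:440],None,fx=3,fy=3,interpolation=cv2.INTER_CUBIC)[:600,:660]);np.save("w3.npy",P);cv2.imwrite("pics/w3f.png",a)
go(570.5,-136.5,357,13.45)
E
```

```text
at 5.1667 [ 570.66 -135.39  364.56] [-8.998e+01  2.000e-02  1.353e+01] F [ 0.3  0.1 -0.3] w 27.65
turn [-0.0004  0.0014 -0.0003] shift [-0.4  7.6 -1. ]
at 5.2167 [ 570.76 -135.57  364.98] [-9.000e+01 -3.000e-02  1.352e+01] F [-0.8  0.2 -0.9] w 27.6
turn [0.0001 0.0013 0.0005] shift [-0.5  8.  -0.8]
```

View pics/w3.png

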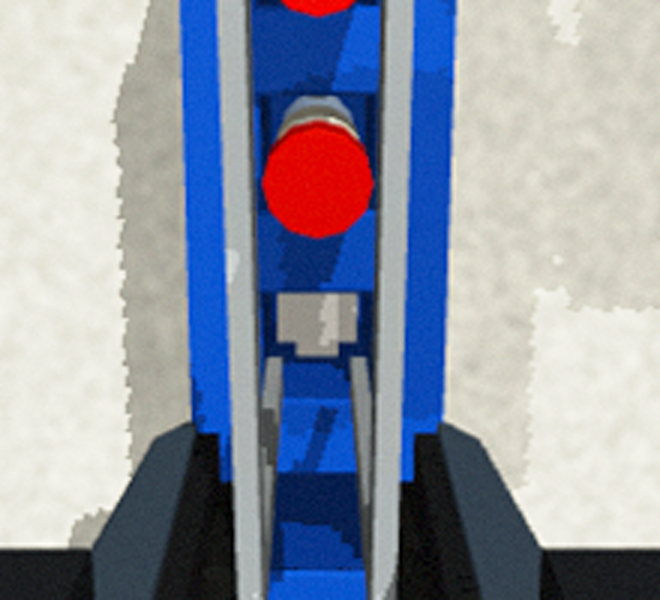

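The crop shows the spacer with its rib at crop (317,340) in the well, left of and below the cap at (317,180). The tongs' leg tips are at (272,357) and (360,357), about centred on the rib.

```bash
python3 - <<'E'
from h import *
P=np.load("w3.npy");a=cv2.imread("pics/w3f.png").astype(int)
s=env.state();M=R.from_euler('xyz',[-90,0,13.45],degrees=True);O=np.array([570.7,-135.5,364.8])
T=M.inv().apply((P-O).reshape(-1,3)).reshape(P.shape)  # tool coords x, y(down), z
h=P[...,2]
b=np.zeros(h.shape,bool);b[200:275,290:365]=1
white=b&(h>25)&(h<60)&(a.min(2)>90)
print("white n",white.sum())
for lo,hi in((28,37),(41,49)):
    m=white&(h>lo)&(h<hi);print(lo,m.sum(),"x",np.percentile(T[m][:,0],[2,98]),"z",np.percentile(T[m][:,2],[2,98]),"h",np.median(h[m]))
grey=b&(h>88)&(a.max(2)-a.min(2)<40)
for k in range(244,275,6):
    i=np.where(grey[k])[0];print(k,[(c,T[k,c].round(1).tolist()) for c in i[::3]])
# well mouth: rack top vs not, at rows between
m=b&(abs(h-78)<2)
for k in range(222,262,5): 
    i=np.where(m[k])[0];j=np.where(np.diff(i)>8)[0];print(k,[(T[k,i[q]].round(1).tolist(),T[k,i[q+1]].round(1).tolist()) for q in j])
for c in (322,326,330):
    i=np.where(m[:,c])[0];j=np.where(np.diff(i)>4)[0];print(c,[(T[i[q],c,2].round(1),T[i[q+1],c,2].round(1)) for q in j])
E
```

```text
white n 483
28 193 x [-9.74546527  9.27478014] z [-12.53289727  -0.49748174] h 32.98962572736065
41 289 x [-5.00098169  4.52514602] z [-12.53995758   2.65321353] h 44.95170756647889
244 [(np.int64(297), [-10.7, 166.8, 36.0]), (np.int64(300), [-9.4, 164.3, 36.7]), (np.int64(303), [-8.4, 165.6, 36.4]), (np.int64(345), [6.8, 172.9, 34.2]), (np.int64(348), [7.5, 164.8, 36.6]), (np.int64(351), [8.6, 165.6, 36.4])]
250 [(np.int64(297), [-10.6, 165.3, 34.2]), (np.int64(300), [-9.5, 165.4, 34.2]), (np.int64(303), [-8.4, 165.0, 34.3]), (np.int64(309), [-10.2, 264.7, 3.1]), (np.int64(312), [-8.4, 265.1, 3.0]), (np.int64(338), [7.2, 263.8, 3.4]), (np.int64(341), [8.9, 263.3, 3.5]), (np.int64(346), [6.9, 165.3, 34.2]), (np.int64(349), [7.9, 165.3, 34.2]), (np.int64(352), [9.0, 165.2, 34.2])]
256 [(np.int64(297), [-10.7, 165.6, 31.9]), (np.int64(300), [-9.5, 164.8, 32.1]), (np.int64(303), [-8.5, 165.5, 31.9]), (np.int64(306), [-7.7, 171.9, 29.8]), (np.int64(311), [-8.6, 252.4, 3.3]), (np.int64(337), [6.6, 262.4, 0.1]), (np.int64(340), [8.0, 253.4, 3.0]), (np.int64(344), [6.8, 177.6, 27.9]), (np.i
[... 1624 characters left out ...]
.4, 8.5])]
237 [([-20.1, 287.3, 4.9], [-12.4, 288.5, 4.5]), ([-12.4, 288.5, 4.5], [18.9, 287.2, 4.9])]
242 [([-19.5, 286.7, 1.7], [-12.4, 288.6, 1.1]), ([-12.4, 288.6, 1.1], [11.8, 287.8, 1.4]), ([11.8, 287.8, 1.4], [19.0, 287.2, 1.5])]
247 [([-19.6, 286.9, -1.8], [-12.4, 287.4, -1.9]), ([-12.4, 287.4, -1.9], [11.9, 288.5, -2.3]), ([11.9, 288.5, -2.3], [19.0, 286.6, -1.7])]
252 [([-19.6, 286.3, -5.0], [-12.4, 287.5, -5.4]), ([-12.4, 287.5, -5.4], [19.1, 286.8, -5.2])]
257 [([-19.6, 286.1, -8.4], [-12.5, 288.1, -9.1]), ([-12.5, 288.1, -9.1], [19.1, 285.6, -8.2])]
322 [(np.float64(11.5), np.float64(-13.1))]
326 [(np.float64(12.5), np.float64(-12.5))]
330 [(np.float64(11.5), np.float64(-12.5))]
```

carry_out --increments '[[[0, 0, 0], [0.5, 3, -1.5], 0.7], [[0, 0, 0], [0.5, 8, -1.5], 0.7], [[0, 0, 0], [0.5, 15, -1.5], 0.7], [[0, 0, 0], [0.5, 25, -1.5], 0.7], [[0, 0, 0], [0.5, 35, -1.5], 0.7], [[0, 0, 0], [0.5, 44, -1.5], 0.7], [[0, 0, 0], [0.5, 51, -1.5], 0.7], [[0, 0, 0], [0.5, 55, -1.5], 0.7], [[0, 0, 0], [0.5, 55, -1.5], 0.7], [[0, 0, 0], [0.5, 55, -1.5], 0.7]]'

```text
time_s: 6.05
ee_pos: [571.6, -137.6, 309.5]
ee_rot: [-90.0, 0.0, 13.5]
force: [0.3, -0.5, -0.4]
gripper_width: 27.6
```

```bash
python3 - <<'E'
from h import *
a,P=cloud("wrist"); cv2.imwrite("pics/w4.png",cv2.resize(a[130:330,220:440],None,fx=3,fy=3,interpolation=cv2.INTER_CUBIC))
go(570.8,-137,302.5,13.45)
E
```

```text
at 6.1 [ 571.7  -137.62  309.98] [-9.001e+01 -4.000e-02  1.346e+01] F [-0.9 -0.3  0. ] w 27.58
turn [0.0002 0.0002 0.0006] shift [-0.7  7.5  0.8]
```

carry_out --increments '[[[0, 0, 0], [0, 3, 0], 0.7], [[0, 0, 0], [0, 6, 0], 0.7], [[0, 0, 0], [0, 7.5, 0], 0.7], [[0, 0, 0], [0, 7.5, 0], 0.71], [[0, 0, 0], [0, 7.5, 0], 0.72], [[0, 0, 0], [0, 7.5, 0], 0.73], [[0, 0, 0], [0, 7.5, 0], 0.74], [[0, 0, 0], [0, 7.5, 0], 0.76], [[0, 0, 0], [0, 7.5, 0], 0.8], [[0, 0, 0], [0, 7.5, 0], 0.8]]' --force 28

```text
time_s: 6.93
ee_pos: [571.5, -137.6, 302.4]
ee_rot: [-90.0, -0.0, 13.5]
force: [-0.3, -0.5, 0.6]
gripper_width: 22.4
```

```bash
python3 - <<'E'
from h import *
go(571.3,-137.2,310,13.45)
E
```

```text
at 6.9333 [ 571.49 -137.62  302.38] [-9.001e+01 -1.000e-02  1.347e+01] F [-0.3 -0.5  0.6] w 22.44
turn [0.0001 0.0003 0.0001] shift [-0.1 -7.6  0.5]
```

carry_out --increments '[[[0, 0, 0], [0, -2, 0], 0.8], [[0, 0, 0], [0, -4, 0], 0.8], [[0, 0, 0], [0, -6, 0], 0.8], [[0, 0, 0], [0, -9, 0], 0.8]]'

```text
time_s: 7.27
ee_pos: [571.4, -137.6, 311.0]
ee_rot: [-90.0, 0.0, 13.5]
force: [-0.0, -0.4, -2.9]
gripper_width: 22.2
```

```bash
python3 - <<'E'
from h import *
go(571.3,-137.2,310,13.45)
a,P=cloud("wrist"); cv2.imwrite("pics/w5.png",cv2.resize(a[130:330,220:440],None,fx=3,fy=3,interpolation=cv2.INTER_CUBIC))
go(571.3,-137.2,310,13.45)
E
```

```text
at 7.2667 [ 571.4  -137.6   311.02] [-8.998e+01  5.000e-02  1.347e+01] F [-0.  -0.4 -2.9] w 22.19
turn [-0.0004  0.0003 -0.0008] shift [-0.   1.   0.4]
at 7.3167 [ 571.57 -137.63  312.07] [-9.001e+01 -2.000e-02  1.347e+01] F [-1.8  0.2  1.7] w 22.21
turn [0.0002 0.0003 0.0004] shift [-0.2  2.1  0.5]
```

View pics/w5.png

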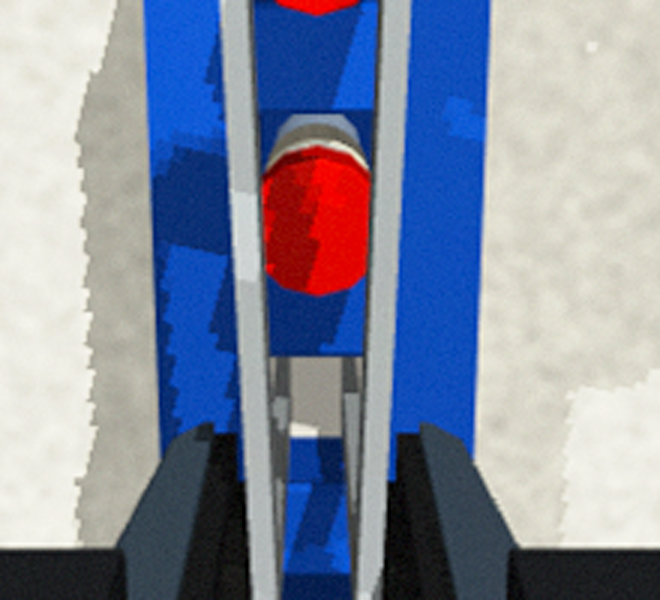

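The rib at crop (315,400) now sits between the closed legs. Next I lift further and check whether the spacer follows.

carry_out --increments '[[[0, 0, 0], [0, -4, 0], 0.8], [[0, 0, 0], [0, -9, 0], 0.8], [[0, 0, 0], [0, -15, 0], 0.8], [[0, 0, 0], [0, -22, 0], 0.8], [[0, 0, 0], [0, -30, 0], 0.8], [[0, 0, 0], [0, -40, 0], 0.8], [[0, 0, 0], [0, -50, 0], 0.8], [[0, 0, 0], [0, -60, 0], 0.8], [[0, 0, 0], [0, -67, 0], 0.8], [[0, 0, 0], [0, -70, 0], 0.8]]'

```text
time_s: 8.15
ee_pos: [571.7, -137.6, 383.0]
ee_rot: [-90.1, -0.1, 13.5]
force: [-0.0, -0.3, -0.9]
gripper_width: 22.6
```

```bash
python3 - <<'E'
from h import *
go(570,-137,381,13.45)
a,P=cloud("wrist"); cv2.imwrite("pics/w6.png",cv2.resize(a[130:330,220:440],None,fx=3,fy=3,interpolation=cv2.INTER_CUBIC)); cv2.imwrite("pics/w6f.png",a); np.save("w6.npy",P)
go(579.8,-175.4,381,13.45)
E
```

```text
at 8.15 [ 571.71 -137.63  383.03] [-90.07  -0.14  13.46] F [-0.  -0.3 -0.9] w 22.56
turn [0.0012 0.0002 0.0024] shift [-1.5  2.   1. ]
at 8.2 [ 571.7  -137.6   382.93] [-90.07  -0.14  13.47] F [-0.5 -0.5 -0.9] w 22.4
turn [0.0012 0.0003 0.0024] shift [ -0.9   2.  -38.6]
```

View pics/w6.png

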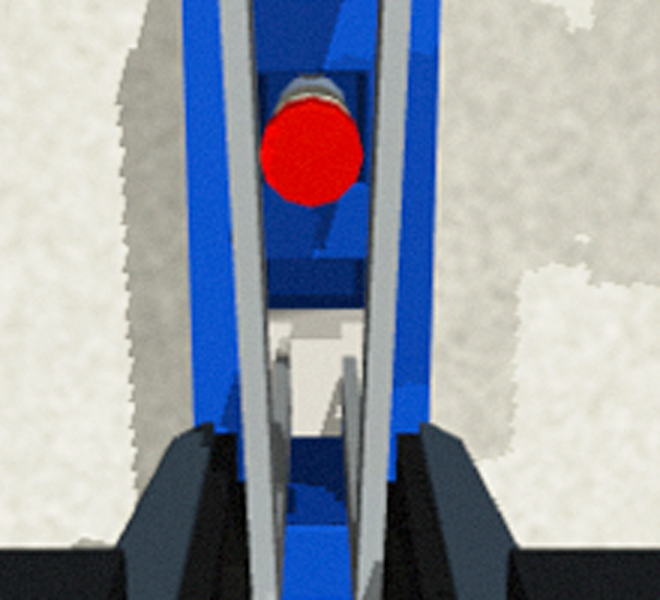

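The spacer is out and hangs in the tongs, with its shoulders at crop (280,325) and (355,325) and its rib at (315,390). The well is now empty at (315,283). Next I measure how it hangs.

```bash
python3 - <<'E'
from h import *
P=np.load("w6.npy");a=cv2.imread("pics/w6f.png").astype(int)
M=R.from_euler('xyz',[-90,0,13.46],degrees=True);O=np.array([571.7,-137.6,383.])
T=M.inv().apply((P-O).reshape(-1,3)).reshape(P.shape);h=P[...,2]
b=np.zeros(h.shape,bool);b[225:280,305:350]=1
w=b&(h>88)&(a.min(2)>110)
hh=np.histogram(h[w],bins=np.arange(86,150,2));print(list(zip(hh[1],hh[0])))
for lo,hi in((96,108),(108,122)):
    m=w&(h>lo)&(h<hi)
    if m.sum()<10: continue
    A=np.c_[T[m][:,0],T[m][:,2],np.ones(m.sum())];c=np.linalg.lstsq(A,h[m],rcond=None)[0]
    print(lo,m.sum(),"x",np.percentile(T[m][:,0],[2,98]),"z",np.percentile(T[m][:,2],[2,98]),"h",np.median(h[m]),"plane",c)
# rack top extents
t=abs(h-78)<2;t[:, :270]=0;t[:,400:]=0
for k in range(135,280,15):
    i=np.where(t[k])[0];print(k,T[k,i[0]].round(1),T[k,i[-1]].round(1))
E
```

```text
[(np.int64(86), np.int64(0)), (np.int64(88), np.int64(0)), (np.int64(90), np.int64(0)), (np.int64(92), np.int64(0)), (np.int64(94), np.int64(0)), (np.int64(96), np.int64(0)), (np.int64(98), np.int64(0)), (np.int64(100), np.int64(0)), (np.int64(102), np.int64(7)), (np.int64(104), np.int64(22)), (np.int64(106), np.int64(32)), (np.int64(108), np.int64(27)), (np.int64(110), np.int64(27)), (np.int64(112), np.int64(161)), (np.int64(114), np.int64(65)), (np.int64(116), np.int64(21)), (np.int64(118), np.int64(20)), (np.int64(120), np.int64(27)), (np.int64(122), np.int64(30)), (np.int64(124), np.int64(399)), (np.int64(126), np.int64(165)), (np.int64(128), np.int64(17)), (np.int64(130), np.int64(10)), (np.int64(132), np.int64(12)), (np.int64(134), np.int64(9)), (np.int64(136), np.int64(13)), (np.int64(138), np.int64(12)), (np.int64(140), np.int64(16)), (np.int64(142), np.int64(11)), (np.int64(144), np.int64(14)), (np.int64(146), np.int64(11))]
96 61 x [-8.60551531  9.57931124] z [8.96327862 9.66394286] h 106.04860863679045 plane [-6.15397225e-03  1.40781791e+00  9.27133127e+01]
108 348 x [-8.99996282  9.3718938 ] z [-2.8672359   9.65937082] h 113.73014985549335 plane [ 2.15963725e-02 -2.22481584e-02  1.14340750e+02]
135 [-28.4 306.   67.9] [ 27.  306.8  67.8]
150 [-27.9 304.9  58.4] [ 27.3 306.6  58.3]
165 [-28.2 305.5  48.7] [ 27.4 304.9  48.7]
180 [-28.4 304.7  38.8] [ 26.9 304.8  38.8]
195 [-28.1 305.2  28.7] [ 27.2 304.9  28.7]
210 [-28.4 305.4  18.3] [ 26.7 304.4  18.5]
225 [-28.  305.3   7.8] [ 27.2 306.1   7.5]
240 [-28.3 304.7  -2.8] [ 27.5 306.2  -3.3]
255 [-27.9 304.7 -13.7] [ 27.  305.3 -14. ]
270 [-28.3 305.9 -25.4] [ 27.2 304.9 -25.1]
```

carry_out --increments '[[[0, 0, 0], [-0.2, 0, -6], 0.8], [[0, 0, 0], [-0.4, 0, -16], 0.8], [[0, 0, 0], [-0.6, 0, -27], 0.8], [[0, 0, 0], [-0.8, 0, -36], 0.8], [[0, 0, 0], [-0.8, 0, -41], 0.8], [[0, 0, 0], [-0.8, 0, -41], 0.8], [[0, 0, 0], [-0.8, 0, -41], 0.8]]'

```text
time_s: 8.78
ee_pos: [580.3, -178.2, 380.8]
ee_rot: [-90.0, 0.0, 13.4]
force: [-0.1, 0.4, -1.4]
gripper_width: 22.4
```

```bash
python3 - <<'E'
from h import *
for i in range(2):
    a,P=cloud("wrist"); go(579.8,-175.4,381,13.45)
M=R.from_euler('xyz',[-90,0,13.46],degrees=True);O=env.state()["ee_pos"]
T=M.inv().apply((P-O).reshape(-1,3)).reshape(P.shape);h=P[...,2]
t=abs(h-78)<2;t[:, :270]=0;t[:,400:]=0
for k in range(150,290,20):
    i=np.where(t[k])[0];print(k,T[k,i[0]].round(1),T[k,i[-1]].round(1))
for c in range(318,336,3): print(c,[(v,T[v,c,2].round(1)) for v in range(180,300) if t[v,c] and (t[v-1,c]!=t[v+1,c])])
E
```

```text
at 8.8333 [ 580.23 -177.83  380.96] [-8.996e+01  2.000e-02  1.344e+01] F [-0.4  1.8 -1.3] w 22.89
turn [-0.0007 -0.0002 -0.0004] shift [ 0.1 -0.   2.5]
at 8.8833 [ 580.21 -177.55  381.05] [-8.996e+01  2.000e-02  1.346e+01] F [ 0.  -0.  -1.1] w 22.16
turn [-0.0006  0.0002 -0.0003] shift [0.1 0.1 2.2]
150 [-27.4 304.1  58.8] [ 27.9 302.1  58.9]
170 [-26.9 302.2  46.1] [ 28.2 301.3  46.1]
190 [-27.4 303.5  32.7] [ 28.1 303.   32.7]
210 [-27.  302.3  19.3] [ 27.7 302.9  19.1]
230 [-27.3 302.2   5.4] [ 28.1 302.7   5.2]
250 [-27.1 303.5  -9.3] [ 27.8 303.3  -9.3]
270 [-27.5 303.2 -24. ] [ 28.3 304.1 -24.4]
318 [(193, np.float64(30.4)), (219, np.float64(12.7)), (275, np.float64(-27.5)), (279, np.float64(-30.5))]
321 [(194, np.float64(30.0)), (204, np.float64(23.4)), (206, np.float64(21.7)), (219, np.float64(12.7)), (275, np.float64(-27.9)), (279, np.float64(-30.8))]
324 [(193, np.float64(30.4)), (219, np.float64(12.4)), (275, np.float64(-28.1)), (279, np.float64(-30.9))]
327 [(193, np.float64(30.5)), (219, np.float64(12.6)), (275, np.float64(-27.7)), (279, np.float64(-30.7))]
330 [(193, np.float64(30.5)), (219, np.float64(12.4)), (275, np.float64(-27.7)), (279, np.float64(-30.8))]
333 [(193, np.float64(30.5)), (219, np.float64(12.9)), (275, np.float64(-27.9)), (279, np.float64(-31.2))]
```

carry_out --increments '[[[0, 0, 0], [0, 3, 0], 0.8], [[0, 0, 0], [0, 8, 0], 0.8], [[0, 0, 0], [0, 14, 0], 0.8], [[0, 0, 0], [0, 21, 0], 0.8], [[0, 0, 0], [0, 29, 0], 0.8], [[0, 0, 0], [0, 37, 0], 0.8], [[0, 0, 0], [0, 45, 0], 0.8], [[0, 0, 0], [0, 52, 0], 0.8], [[0, 0, 0], [0, 56, 0], 0.8], [[0, 0, 0], [0, 56, 0], 0.8]]'

```text
time_s: 9.72
ee_pos: [580.1, -177.6, 323.9]
ee_rot: [-89.9, 0.1, 13.5]
force: [0.7, 0.5, -1.3]
gripper_width: 22.7
```

carry_out --increments '[[[0, 0, 0], [0, 2, 0], 0.8], [[0, 0, 0], [0, 4, 0], 0.8], [[0, 0, 0], [0, 6, 0], 0.8], [[0, 0, 0], [0, 8, 0], 0.8], [[0, 0, 0], [0, 10, 0], 0.8], [[0, 0, 0], [0, 11, 0], 0.8], [[0, 0, 0], [0, 11, 0], 0.8]]'

```text
time_s: 10.3
ee_pos: [580.3, -177.8, 314.2]
ee_rot: [-90.0, -0.0, 13.5]
force: [0.2, -1.1, -1.1]
gripper_width: 22.2
```

carry_out --increments '[[[0, 0, 0], [0, 1, 0], 0.8], [[0, 0, 0], [0, 2, 0], 0.8], [[0, 0, 0], [0, 3, 0], 0.8], [[0, 0, 0], [0, 4, 0], 0.8], [[0, 0, 0], [0, 4, 0], 0.8]]'

```text
time_s: 10.72
ee_pos: [580.5, -177.8, 310.5]
ee_rot: [-90.0, -0.1, 13.5]
force: [0.1, -0.7, 2.2]
gripper_width: 22.4
```

carry_out --increments '[[[0, 0, 0], [0, 0.7, 0], 0.8], [[0, 0, 0], [0, 1.4, 0], 0.8], [[0, 0, 0], [0, 2, 0], 0.8], [[0, 0, 0], [0, 2.5, 0], 0.8], [[0, 0, 0], [0, 2.5, 0], 0.8]]'

```text
time_s: 11.13
ee_pos: [580.3, -177.7, 307.4]
ee_rot: [-90.0, 0.0, 13.5]
force: [1.0, -1.9, -0.7]
gripper_width: 22.6
```

carry_out --increments '[[[0, 0, 0], [0, 0.5, 0], 0.8], [[0, 0, 0], [0, 1, 0], 0.8], [[0, 0, 0], [0, 1, 0], 0.8]]'

```text
time_s: 11.38
ee_pos: [580.2, -177.7, 306.5]
ee_rot: [-90.0, 0.0, 13.5]
force: [1.6, -1.3, 1.4]
gripper_width: 22.3
```

carry_out --increments '[[[0, 0, 0], [0, 0.5, 0], 0.8], [[0, 0, 0], [0, 1, 0], 0.8], [[0, 0, 0], [0, 1, 0], 0.8]]'

```text
time_s: 11.63
ee_pos: [580.2, -177.6, 305.5]
ee_rot: [-90.0, 0.0, 13.5]
force: [0.6, -1.8, 0.1]
gripper_width: 22.3
```

carry_out --increments '[[[0, 0, 0], [0, 0.5, 0], 0.8], [[0, 0, 0], [0, 1, 0], 0.8], [[0, 0, 0], [0, 1, 0], 0.8]]'

```text
time_s: 11.88
ee_pos: [580.3, -177.7, 305.0]
ee_rot: [-90.0, -0.0, 13.5]
force: [1.2, -2.4, 3.3]
gripper_width: 22.0
```

carry_out --increments '[[[0, 0, 0], [0, 0.5, 0], 0.8], [[0, 0, 0], [0, 1, 0], 0.8], [[0, 0, 0], [0, 1, 0], 0.8]]'

```text
time_s: 12.13
ee_pos: [580.3, -177.7, 304.9]
ee_rot: [-90.0, -0.0, 13.5]
force: [-1.0, -2.6, 7.7]
gripper_width: 22.5
```

carry_out --increments '[[[0, 0, 0], [0, 0.5, 0], 0.8], [[0, 0, 0], [0, 1, 0], 0.8], [[0, 0, 0], [0, 1, 0], 0.8], [[0, 0, 0], [0, 1, 0], 0.8]]'

```text
time_s: 12.47
ee_pos: [580.3, -177.6, 304.9]
ee_rot: [-90.1, -0.1, 13.5]
force: [-1.9, -1.0, 12.2]
gripper_width: 22.6
```

carry_out --increments '[[[0, 0, 0], [0, -1, 0], 0.8], [[0, 0, 0], [0, -2, 0], 0.8], [[0, 0, 0], [0, -2.5, 0], 0.76], [[0, 0, 0], [0, -2.5, 0], 0.73], [[0, 0, 0], [0, -2.5, 0], 0.7], [[0, 0, 0], [0, -2.5, 0], 0.69], [[0, 0, 0], [0, -2.5, 0], 0.69], [[0, 0, 0], [0, -2.5, 0], 0.69]]'

```text
time_s: 13.13
ee_pos: [580.2, -177.4, 304.8]
ee_rot: [-89.9, 0.0, 13.5]
force: [-0.5, -1.1, -2.0]
gripper_width: 27.9
```

carry_out --increments '[[[0, 0, 0], [0, -2, 0], 0.69], [[0, 0, 0], [0, -5, 0], 0.69], [[0, 0, 0], [0, -9, 0], 0.69], [[0, 0, 0], [0, -14, 0], 0.69], [[0, 0, 0], [0, -22, 0], 0.69], [[0, 0, 0], [0, -32, 0], 0.69], [[0, 0, 0], [0, -42, 0], 0.69], [[0, 0, 0], [0, -52, 0], 0.69], [[0, 0, 0], [0, -59, 0], 0.69], [[0, 0, 0], [0, -62, 0], 0.69]]'

```text
time_s: 13.97
ee_pos: [580.5, -177.7, 369.2]
ee_rot: [-90.1, -0.1, 13.5]
force: [-0.3, 0.6, -0.8]
gripper_width: 28.4
```

```bash
python3 - <<'E'
from h import *
env.grab_frame("wrist")
a,P=cloud("wrist"); cv2.imwrite("pics/w7.png",cv2.resize(a[130:330,220:440],None,fx=3,fy=3,interpolation=cv2.INTER_CUBIC)); go(515.6,135.5,395,13.0)
O=env.state()["ee_pos"];M=R.from_euler('xyz',[-90,0,13.46],degrees=True)
T=M.inv().apply((P-O).reshape(-1,3)).reshape(P.shape);h=P[...,2]
b=np.zeros(h.shape,bool);b[200:275,290:365]=1
w=b&(h>20)&(h<65)&(a.min(2)>80)
for lo,hi in((30,40),(41,52)):
    m=w&(h>lo)&(h<hi);print(lo,m.sum(),m.sum() and (T[m].min(0),T[m].max(0),np.median(h[m])))
t=b&(abs(h-78)<3);print(np.median(h[t]))
E
```

```text
at 14.0667 [ 580.33 -177.65  368.14] [-9.004e+01 -8.000e-02  1.346e+01] F [-0.5 -0.2 -0.3] w 28.49
turn [0.0007 0.0081 0.0014] shift [ 10.  -27.1 319.6]
30 236 (array([-10.3298392 , 329.9410308 , -11.66795393]), array([  9.48868731, 334.61521338,   2.56506347]), np.float64(35.806060731434854))
41 288 (array([ -5.62039065, 318.6382885 , -11.46129806]), array([  4.08092315, 326.50274188,   5.41788913]), np.float64(47.75501372941571))
77.83882076717049
```

View pics/w7.png

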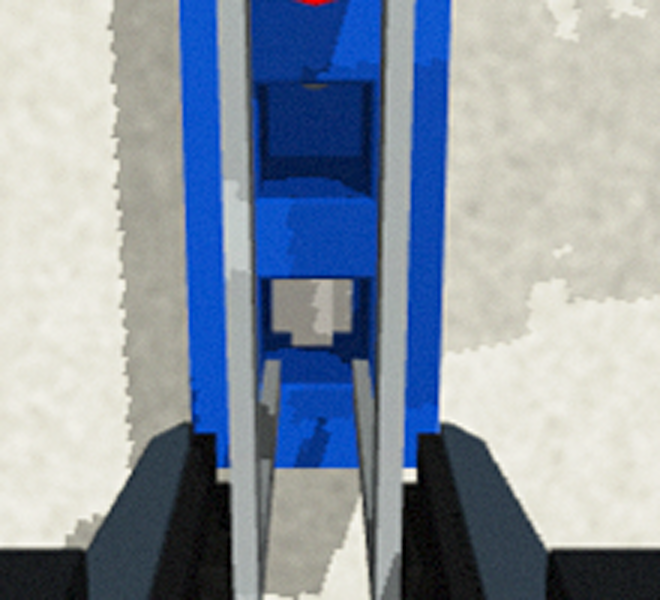

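The spacer sits in the end well (crop (313,305)), shoulders at 35.8 mm, so its underside is near 17.8 mm, which matches the stop height I felt (about 17.6 mm). Taking the tongs back.

carry_out --increments '[[[0, 0, 0], [0, -10, 0], 0.69], [[0, 0, 0], [0, -22, 0], 0.69], [[0, 0, 0], [0.5, -29, 5], 0.69], [[0, 0, 0], [1, -30, 25], 0.69], [[0, 0, 0], [2, -30, 55], 0.69], [[0, 0.008, 0], [3, -30, 90], 0.69], [[0, 0.008, 0], [4, -30, 125], 0.69], [[0, 0.008, 0], [5, -30, 160], 0.69], [[0, 0.008, 0], [6, -30, 195], 0.69], [[0, 0.008, 0], [7, -30, 230], 0.69]]'

```text
time_s: 14.9
ee_pos: [532.7, 49.4, 397.5]
ee_rot: [-90.0, 0.0, 13.0]
force: [1.0, 0.1, -0.8]
gripper_width: 28.3
```

carry_out --increments '[[[0, 0, 0], [1, 0, 30], 0.69], [[0, 0, 0], [2, 0, 57], 0.69], [[0, 0, 0], [3, 0, 77], 0.69], [[0, 0, 0], [3, 0, 87], 0.69], [[0, 0, 0], [3, 0, 89], 0.69], [[0, 0, 0], [3, 0, 89], 0.69], [[0, 0, 0], [3, 0, 89], 0.69]]'

```text
time_s: 15.48
ee_pos: [516.6, 134.3, 397.3]
ee_rot: [-90.0, 0.0, 13.0]
force: [-0.8, 0.8, -0.1]
gripper_width: 28.3
```

```bash
python3 - <<'E'
from h import *
for i in range(3): a,P=cloud("wrist"); go(515.5,135.3,335,13.0)
cv2.imwrite("pics/w8.png",cv2.resize(a[100:300,220:440],None,fx=3,fy=3,interpolation=cv2.INTER_CUBIC)); cv2.imwrite("pics/w8f.png",a); np.save("w8.npy",P)
E
```

```text
at 15.5333 [516.66 134.08 397.23] [-9.003e+01  1.000e-02  1.294e+01] F [ 0.5  0.  -0.7] w 28.38
turn [ 0.0005 -0.001  -0.0001] shift [-0.8 62.2  1.5]
at 15.5833 [516.68 134.02 397.21] [-9.002e+01  1.000e-02  1.292e+01] F [ 0.2 -0.1 -0.2] w 28.51
turn [ 0.0003 -0.0013 -0.0001] shift [-0.9 62.2  1.5]
at 15.6333 [516.69 134.02 397.24] [-90.01   0.    12.92] F [ 0.1 -0.6 -0.4] w 28.68
turn [ 0.0002 -0.0015 -0.    ] shift [-0.9 62.2  1.5]
```

View pics/w8.png

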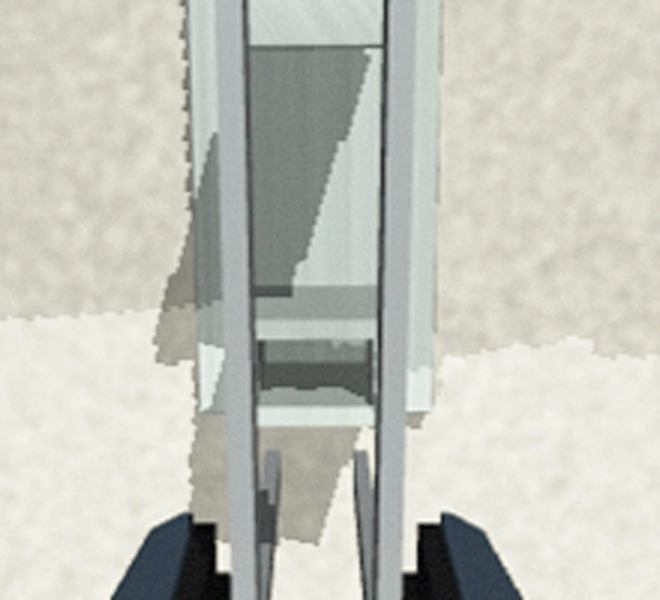

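The pocket shows at crop (317,370), with the leg tips at (273,455) and (360,455) above it. Measuring its rim in tool coordinates.

```bash
python3 - <<'E'
from h import *
P=np.load("w8.npy");O=np.array([516.69,134.02,397.24]);M=R.from_euler('xyz',[-90,0,12.95],degrees=True)
T=M.inv().apply((P-O).reshape(-1,3)).reshape(P.shape);h=P[...,2]
t=abs(h-58)<4
for c in (312,318,324,330,336): print(c,[(v,T[v,c,2].round(1)) for v in range(190,260) if t[v,c] and (t[v-1,c]!=t[v+1,c])])
for k in (222,226,238): 
    i=np.where(t[k,270:390])[0]+270; print(k,T[k,i[0],0] if len(i) else 0,T[k,i[-1],0] if len(i) else 0)
print([T[v,c].round(1).tolist() for v,c in((254,311),(254,340),(260,310),(260,342))])
E
```

```text
312 [(206, np.float64(14.3)), (212, np.float64(9.7)), (234, np.float64(-8.2)), (241, np.float64(-13.4))]
318 [(205, np.float64(14.4)), (212, np.float64(9.9)), (235, np.float64(-8.7)), (241, np.float64(-13.1))]
324 [(206, np.float64(14.2)), (212, np.float64(9.5)), (234, np.float64(-8.7)), (241, np.float64(-13.3))]
330 [(205, np.float64(14.7)), (212, np.float64(9.8)), (234, np.float64(-8.4)), (241, np.float64(-13.3))]
336 [(205, np.float64(14.5)), (212, np.float64(9.5)), (234, np.float64(-8.4)), (241, np.float64(-13.4))]
222 14.807741141016697 14.807741141016697
226 14.92013432294569 14.92013432294569
238 -15.298960046029858 14.246577568783582
[[-8.8, 258.4, 2.3], [8.2, 258.1, 2.4], [-9.0, 247.0, 2.4], [9.0, 247.7, 2.2]]
```

carry_out --increments '[[[0, 0, 0], [-0.4, 10, 1.8], 0.69], [[0, 0, 0], [-0.4, 25, 1.8], 0.69], [[0, 0, 0], [-0.4, 40, 1.8], 0.69], [[0, 0, 0], [-0.4, 55, 1.8], 0.69], [[0, 0, 0], [-0.4, 70, 1.8], 0.69], [[0, 0, 0], [-0.4, 85, 1.8], 0.69], [[0, 0, 0], [-0.4, 98, 1.8], 0.69], [[0, 0, 0], [-0.4, 108, 1.8], 0.69], [[0, 0, 0], [-0.4, 113, 1.8], 0.69], [[0, 0, 0], [-0.4, 115, 1.8], 0.69]]'

```text
time_s: 16.47
ee_pos: [515.5, 136.5, 281.1]
ee_rot: [-90.0, 0.1, 13.0]
force: [0.4, 0.2, -0.9]
gripper_width: 28.5
```

carry_out --increments '[[[0, 0, 0], [0, 1, 0], 0.69], [[0, 0, 0], [0, 2, 0], 0.69], [[0, 0, 0], [0, 3, 0], 0.69], [[0, 0, 0], [0, 4, 0], 0.69], [[0, 0, 0], [0, 5, 0], 0.69], [[0, 0, 0], [0, 5, 0], 0.69], [[0, 0, 0], [0, 5, 0], 0.69]]'

```text
time_s: 17.05
ee_pos: [515.6, 136.7, 277.4]
ee_rot: [-90.0, -0.0, 13.0]
force: [-0.7, -0.9, -0.4]
gripper_width: 28.4
```

carry_out --increments '[[[0, 0, 0], [0, 0.7, 0], 0.69], [[0, 0, 0], [0, 1.5, 0], 0.69], [[0, 0, 0], [0, 2, 0], 0.69], [[0, 0, 0], [0, 2, 0], 0.69]]'

```text
time_s: 17.38
ee_pos: [515.8, 136.7, 275.8]
ee_rot: [-90.0, -0.0, 13.0]
force: [-0.2, -0.7, 3.3]
gripper_width: 28.5
```

carry_out --increments '[[[0, 0, 0], [0, 0, 0], 0.68], [[0, 0, 0], [0, 0, 0], 0.67], [[0, 0, 0], [0, 0, 0], 0.65], [[0, 0, 0], [0, 0, 0], 0.62], [[0, 0, 0], [0, 0, 0], 0.58], [[0, 0, 0], [0, 0, 0], 0.54], [[0, 0, 0], [0, 0, 0], 0.5], [[0, 0, 0], [0, 0, 0], 0.5], [[0, 0, 0], [0, 0, 0], 0.5]]'

```text
time_s: 18.13
ee_pos: [515.6, 136.7, 275.2]
ee_rot: [-90.0, 0.0, 13.0]
force: [-0.3, 0.8, -0.0]
gripper_width: 45.6
```

carry_out --increments '[[[0, 0, 0], [0, -5, 0], 0.5], [[0, 0, 0], [0, -20, 0], 0.5], [[0, 0, 0], [0, -40, 0], 0.4], [[0, 0, 0], [0, -65, 0], 0.3], [[0, 0, 0], [0, -90, 0], 0.3], [[0, 0, 0], [0, -110, 0], 0.3], [[0, 0, 0], [0, -120, 0], 0.3], [[0, 0, 0], [0, -120, 0], 0.3], [[0, 0, 0], [0, -120, 0], 0.3]]'

```text
time_s: 18.88
ee_pos: [515.4, 136.7, 395.0]
ee_rot: [-90.0, 0.0, 13.0]
force: [0.1, 0.3, -0.3]
gripper_width: 64.0
```

```bash
python3 - <<'E'
from h import *
a,P=cloud("wrist"); go(515,136,396,13)
h=P[...,2];box=np.zeros(h.shape,bool);box[60:275,285:375]=1
m=box&(h>104)&(h<125);print(grip(m,P),np.percentile(h[m],[5,50,95]))
d=m&(a.max(2)<50);d[:200]=0;print(d.sum(),d.sum()>3 and (grip(d,P),np.percentile(h[d],[5,50,95])))
b,Q=cloud("scene"); cv2.imwrite("pics/end.png",cv2.resize(b[100:360,180:480],None,fx=2,fy=2))
E
```

```text
at 18.9333 [515.28 136.64 394.13] [-90.     0.12  13.01] F [ 0.3 -1.4  0.6] w 63.68
turn [-0.0001  0.0001 -0.002 ] shift [-0.4 -1.9 -0.6]
((505.64599609375, 180.25701904296875), (30.11260986328125, 111.06784057617188), 13.184858322143555) [108.87714979 110.68812394 118.06833132]
416 (((515.4197998046875, 136.70181274414062), (29.233549118041992, 21.865509033203125), 13.026432037353516), array([109.71512897, 117.53348988, 118.84740635]))
```

View pics/end.png

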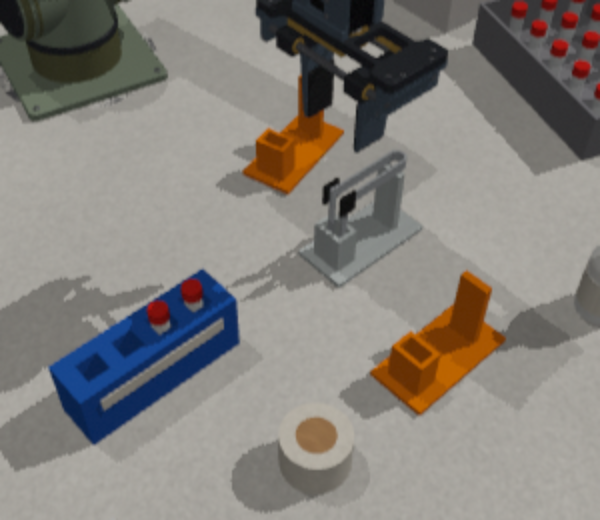

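The tongs stand in the aluminium stand at (360,210), heights as before and 1.2 mm from where they stood. The tubes at (158,315) and (192,292) and the roll at (315,445) look untouched, and the gripper is clear. Handing in.

```bash
python3 -c "
from workcell import env
print(env.job_done(), env.state()['time_s'])"
```

```text
the job is handed in; nothing more can be done
the job is handed in; nothing more can be done
```

The spacer is on the stop in the empty end well and the tongs are back in their aluminium stand. I handed the job in at about 19 s of the 54 s allowed; no verdict came back.

- **Drawing out:** I took the tongs at their pads and gripped the spacer's rib with the gripper set to 28 N. In the picture it hung about 17 mm clear of the rack before I moved it.
- **Pressing home:** I lowered it past the pin. It stopped rigidly with its underside at about 17.6 mm, within the stop's range, and I pressed at about 12 to 13 N on the wrist sensor before letting go.
- **Spacer check:** After release its shoulders measured 35.8 mm, so the underside is at about 17.8 mm, which agrees with the stop height felt.
- **Tongs check:** Top at 118 mm as at the start, about 1 mm from their first position, and the gripper is clear of everything.
- **Other items:** The tubes and the roll looked undisturbed in the last picture. The bottle is only partly in that crop, but nothing went near it.
- **One disagreement:** The gripper read 22.4 mm with the jaws on the rib, where 24 mm was expected. I took this as give in the pads or tongs, because the spacer lifted without slipping.

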